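Right the tipped media bottles on the labeller's conveyor and restart it

ROBOT

A 6-joint arm with a two-finger parallel gripper is mounted at the origin on the work surface. World frame = base frame: x ahead of the robot, y to its left, z up, the work surface at z = 0. Lengths are in mm, angles in rad, forces in N, time in s.
With the tool pointing down it reaches from about 300 to 825 mm from the base axis. Payload 5.4 kg.
Tool frame: the origin (TCP) lies at the very end of the fingers, on their centre line; the grasp point (between the pads) lies 19 mm behind it; z points along the fingers, y is the line along which they close (so a half turn about z gives the same grasp; the last joint's range is limited). The gripper opens to 92 mm and grips with 3 to 60 N. Pads are 20 mm wide; open, the fingers measure 128 mm over their backs; the gripper's body (75 mm by 189 mm) begins 69 mm behind the grasp point.
Start: joints at [-1.452, 0.158, 1.597, -0, 1.386, -0.21], TCP at [185.648, -544.188, 214.601] pointing down, gripper open.
Joint ranges: [-2.91, 2.91], [-0.94, 2.29], [0.18, 2.7], [-1.29, 4.43], [0.17, 2.64], [-3, 3]. Speed limits (rad/s): [2.57, 2.57, 3.14, 3.14, 3.14, 3.14].

INTERFACE

Orientations are given as a unit quaternion [w, x, y, z].
In Python, from station import manip gives the robot as it stands.
- The arm moves only by the tool apply_moves, never from a script. Its argument "deltas" is a list of rows, each a list of 6 numbers: the shift along the world's x, y, z in units of 10 cm (1.0 is 10 cm), then the turn, a rotation vector about the world's x, y, z in units of 45 degrees (1.0 is 45 degrees). In form: [[x, y, z, rx, ry, rz], ...]. A call has 1 to 8 rows; each row is the pose to reach, as a shift and turn from the pose commanded when the call began; what a row does not reach only later rows make up. A row lasts 1/8 s, in which the tool goes at most 62.5 mm and 10.7 degrees, less where a joint would pass 70% of its speed; a pose out of reach is approached as far as the arm can. A call with a number of a shift or a turn outside -1 to 1 is refused whole. A call with a gripper value outside its range is refused whole. "gripper" is the finger opening in mm, from 0 to 91.9, set as the call begins (left out, the last holds). The fingers move at their own pace and stop on an object; "force" is the grip in N (left out, the last holds). Time passes only in rows, so rows that repeat a pose let the fingers close. It gives the time, the measured TCP pose, the force, the opening and the grip force at its end, in the units of the state.
- manip.get_state(): the state, without advancing time (a new reading comes with each control period).
- manip.get_image(name): name is "scene" or "top" or "wrist"; returns a dict with "image" (420x560x3 uint8, blue, green, red), "vfov" (degrees; the focal length in pixels is half the picture's height over the tangent of half this angle, whatever the lens; pixels are square), "cx", "cy" (the principal point, pixels), "dist" ([k1, k2, p1, p2, k3] as OpenCV has them; the pictures are not rectified), "rvec" (rotation vector, rad) and "tvec" (3), from world to camera coordinates, as OpenCV has them. Camera axes: x right, y down, z forward; pixel columns grow to the right and rows downward; lengths in mm; the calibration is good to about 2 mm. A picture is of the moment at which its call begins. There is no depth.
- manip.finish_job(): hands the job in; it is judged then, once.
The state is a dict: "time_s": time; "qpos": joint angles; "dq": joint speeds; "tau": joint torques, N m; "ee_pos": TCP position; "eef_rot": TCP orientation; "ft_force": force on the tool from outside, world axes, zero at the start; "wrist_torque": the same for the moment, N m; "grip_width": opening from 0.0 (shut) to 1.0 (fully open); "gripper_force": force on a finger pad.
Only numpy, scipy, OpenCV 4.12 (cv2) and the standard library are available. Lean on these libraries where they do the work, as an engineer would, in place of code of your own. Each camera call takes 0.05 s, during which the arm holds its last target. There are 200 camera calls.

TASK

Two of the five media bottles on the labeller's conveyor have tipped forward over the front guide rail. Stand both upright on the belt again, in the row between the rails, square to them and not touching another bottle, without shifting the bottles that still stand or the pipette-tip box, and without dropping them or banging them down. When both are standing and let go, press the green start button fully down and release it.

Things in the scene. Friction and masses are not known exactly. Their poses are not given: they have to be found in the camera images.
- tipped_a: tipped bottle: closed square white bottle, 60 x 60 mm, 138 mm tall, 0.2 to 0.35 kg, origin on its axis 25 mm above the underside, z along the axis to the cap, x and y square to the sides. Body up to 92 mm above the underside, shoulder narrowing to a 32 mm neck at 104 mm, round blue cap 42 mm in diameter from 112 to 138 mm.
- tipped_b: the other tipped bottle, same shape and frame. Both lean alike, in any of the five places of the row: the base's lower edge rests on the belt, the front face on the front guide rail, the cap points up and towards the robot, the axis about 36 degrees from vertical.
- standing_1: bottle of the same shape and frame as tipped_a, standing upright in the row; stays where it is. The five bottles are spread along the belt 97 to 113 mm apart, axis to axis.
- standing_2: as standing_1.
- standing_3: as standing_1.
- conveyor: belt conveyor, origin on the bench under mid-row, x across the belt away from the robot, y along it, z up. Belt 100 mm wide, top at z = 90 mm. Round guide rails 10 mm thick along both sides, axes at x = +-50 mm, 40 mm above the belt; bottles stand between them at x = 0, y = -300 to 300 mm. Labeller 350 mm high behind the rear rail from y = 350 mm.
- station: grey push-button station fixed on the bench in front of the conveyor, at the left or the right, 80 x 150 x 50 mm, origin at the centre of its underside. Green start button at y = +40 mm in its frame, red mushroom stop button (75 mm high) at y = -40 mm.
- start_top (a point): centre of the top of the green start button, 32 mm in diameter, pressed straight down (it moves with the button).
- start (a joint): travel of the green start button: 0 released, 0.006 m fully down; a spring returns it; fully down takes 5 N.
- tip_box: bystander: orange pipette-tip box, 82 x 122 x 67 mm, loose on the bench in front of the conveyor, on the side where the station is not. Origin at the centre of its underside.
Not all that is in view belongs to the job. What is shaped like the standing_1 but pink or purple is not meant.

How it is judged:
By the outcome, as a careful person would: the job done as asked, in the order asked, and still so for the second after the job is handed in, with the robot touching nothing.
It also fails if it takes over 61 s, if anything falls off the work surface, if the arm or the gripper's body presses on something with over 40 N, if the wrist force passes 120 N, or if a joint passes its speed limit or range.

## Working session

There is one attempt and no reset: what is moved stays moved. The work goes in short steps, Python scripts to look and compute and a tool call to move; the robot and the scene stay as the last step left them, time stands still between calls to the robot, and variables do not carry over. Pictures are saved under pics/ and viewed, at most 10 in all, crops included, and the job is handed in when it is done.

Besides the shell and the picture viewer there is one more tool, called after ">>>" as name(argument=value, ...), one argument or row to a line, values as JSON. apply_moves: Moves the arm, as the interface text tells. Its arguments: {"type":"object","properties":{"deltas":{"type":"array","items":{"type":"array","items":{"type":"number"}}},"gripper":{"type":"number"},"force":{"type":"number"}},"required":["deltas"]}

```bash
mkdir -p pics; ls; python3 - <<'E'
from station import manip
import cv2,numpy as np
for n in ("scene","top"):
    d=manip.get_image(n); cv2.imwrite(f"pics/{n}0.png",d["image"])
    R=cv2.Rodrigues(np.array(d["rvec"],float))[0]
    print(n,d["vfov"],d["cx"],d["cy"],d["dist"],(-R.T@np.array(d["tvec"])).round(0).ravel(),R.round(2).tolist())
print(manip.get_state())
E
```

```text
pics
scene 48.84603323581492 275.4760607944361 209.41859452508805 [-0.11192851  0.          0.          0.          0.        ] [ 968. -431.  601.] [[0.69, 0.72, -0.01], [0.42, -0.42, -0.8], [-0.59, 0.55, -0.59]]
top 45.9260465944263 272.2744476755821 211.70218893473174 [-0.10658516  0.          0.          0.          0.        ] [ 361.   52. 1067.] [[0.0, -1.0, 0.02], [-0.99, -0.01, -0.11], [0.11, -0.02, -0.99]]
{'time_s': 0.1, 'qpos': array([-1.45205955e+00,  1.58986101e-01,  1.59810601e+00,  1.03556865e-05,
        1.38620057e+00, -2.10096487e-01]), 'dq': array([ 0.000156  , -0.00259387, -0.00237563,  0.00014251,  0.00053664,
       -0.00105127]), 'tau': array([-5.37832511e-04, -3.86499596e+01, -3.22962570e+01,  7.02786259e-02,
        3.38788319e-02, -4.69704514e-05]), 'ee_pos': array([ 185.60635371, -543.6209382 ,  213.71748922]), 'eef_rot': array([-8.48893320e-04,  9.86513807e-01,  1.63675856e-01,  4.38986979e-05]), 'ft_force': array([ 0.35995169,  0.65416695, -0.07136964]), 'wrist_torque': array([ 0.00609553, -0.02971775, -0.01466599]), 'gripper_force': 0.0, 'grip_width': 0.9944907727983887}
```

View pics/scene0.png

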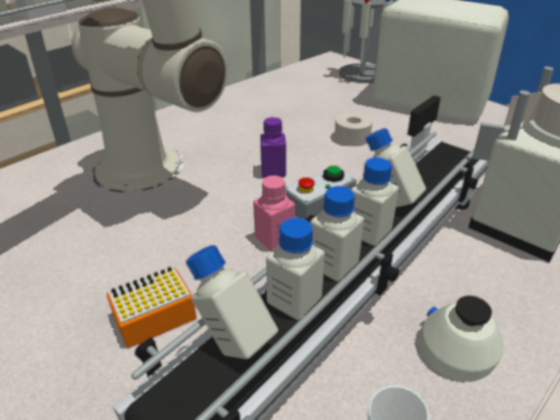

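View pics/top0.png

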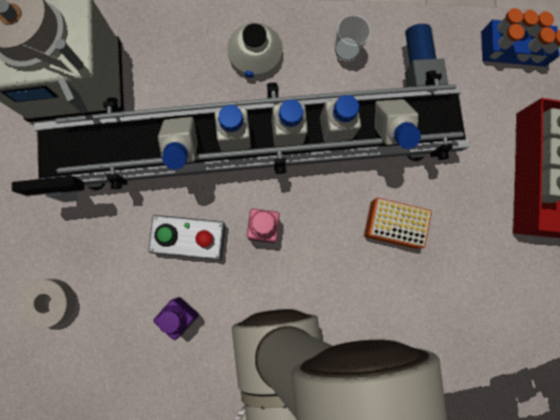

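The scene view shows two tipped bottles: cap (207,262) at the near end of the row and cap (379,139) at the far end. Three bottles stand between them, with caps at (295,236), (340,203) and (377,171). In the top view the tipped caps are at (175,155) and (406,134). The station is at (187,237) with green at (165,235), and the orange box is at (399,222). Next I triangulate the caps and the button.

```bash
cat > h.py <<'E'
from station import manip
import cv2,numpy as np
class Cam:
    def __init__(s,name):
        d=manip.get_image(name); s.im=d["image"]; h=s.im.shape[0]
        f=h/2/np.tan(np.radians(d["vfov"])/2)
        s.K=np.array([[f,0,d["cx"]],[0,f,d["cy"]],[0,0,1]]); s.D=np.array(d["dist"],float)
        s.rv=np.array(d["rvec"],float).ravel(); s.t=np.array(d["tvec"],float).ravel()
        s.R=cv2.Rodrigues(s.rv)[0]; s.c=-s.R.T@s.t
        s.hsv=cv2.cvtColor(s.im,cv2.COLOR_BGR2HSV)
    def ray(s,p):
        u=cv2.undistortPoints(np.array(p,float).reshape(1,1,2),s.K,s.D).ravel()
        v=s.R.T@np.array([u[0],u[1],1]); return v/np.linalg.norm(v)
    def plane(s,p,z):
        v=s.ray(p); return s.c+v*(z-s.c[2])/v[2]
    def proj(s,P): return cv2.projectPoints(np.array(P,float).reshape(-1,1,3),s.rv,s.t,s.K,s.D)[0].reshape(-1,2)
    def blobs(s,lo,hi,amin=60):
        m=cv2.inRange(s.hsv,np.array(lo),np.array(hi))
        n,_,st,ce=cv2.connectedComponentsWithStats(m)
        return [(ce[i].round(1),int(st[i,4]),st[i,:4].tolist()) for i in range(1,n) if st[i,4]>=amin]
def tri(a,pa,b,pb):
    u,v=a.ray(pa),b.ray(pb)
    s=np.linalg.lstsq(np.stack([u,-v],1),b.c-a.c,rcond=None)[0]
    A,B=a.c+u*s[0],b.c+v*s[1]; return (A+B)/2,np.linalg.norm(A-B)
E
python3 - <<'E'
from h import *
S,T=Cam("scene"),Cam("top")
BL=([100,130,60],[125,255,255]); GR=([50,110,30],[85,255,255]); 
sb=S.blobs(*BL,100); tb=T.blobs(*BL,100)
for c in (S,T):
    print("blue",c.blobs(*BL,100)); print("green",c.blobs(*GR,15)); print("red",c.blobs([0,150,60],[5,255,255],30)); print("or",c.blobs([6,170,60],[18,255,255],60))
print("pairs")
for a in sb:
    for b in tb:
        P,e=tri(S,a[0],T,b[0])
        if e<12 and 100<P[2]<300: print(a[0],b[0],P.round(1),round(e,1))
E
```

```text
blue [(array([527.1,  46.1]), 5227, [469, 0, 91, 104]), (array([378.7, 138.9]), 332, [367, 129, 25, 20]), (array([377.4, 170.6]), 611, [364, 157, 28, 27]), (array([338.8, 201. ]), 788, [324, 186, 31, 31]), (array([295.7, 234.9]), 997, [280, 217, 33, 36]), (array([205.3, 261.9]), 785, [187, 246, 38, 33])]
green [(array([333.4, 171.1]), 126, [326, 166, 15, 11])]
red [(array([306. , 182.4]), 116, [299, 178, 15, 10])]
or [(array([155.4, 321.1]), 1875, [108, 295, 87, 52])]
blue [(array([495.2,  35.2]), 238, [491, 20, 11, 31]), (array([422. ,  41.9]), 652, [411, 25, 24, 34]), (array([522.1,  45.9]), 241, [512, 36, 21, 18]), (array([346.6, 106.5]), 440, [334, 95, 25, 24]), (array([290.5, 111.4]), 447, [279, 100, 24, 25]), (array([229.9, 116.6]), 443, [219, 105, 24, 24]), (array([407.4, 135.3]), 516, [395, 123, 26, 26]), (array([174.4, 155.7]), 528, [162, 143, 26, 27])]
green [(array([164.4, 234.2]), 216, [157, 226, 16, 17])]
red [(array([546.1, 190.3]), 905, [538, 99, 22, 134]), (array([203.8, 238.3]), 203, [196, 231, 16, 16])]
or [(array([531.3,  25. ]), 988, [506, 9, 54, 36]), (array([381.1, 228.9]), 324, [365, 199, 56, 49])]
pairs
[378.7 138.9] [229.9 116.6] [615.8 111.7 266.2] 11.7
[378.7 138.9] [174.4 155.7] [558.1 210.  209.2] 3.0
[377.4 170.6] [229.9 116.6] [627.2 111.7 215.4] 0.8
[377.4 170.6] [174.4 155.7] [567.5 217.1 144.9] 10.5
[338.8 201. ] [290.5 111.4] [637.8   4.2 215.2] 0.7
[295.7 234.9] [346.6 106.5] [648.3 -95.9 216.4] 1.7
[205.3 261.9] [407.4 135.3] [ 599.4 -206.9  208. ] 2.3
```

```bash
python3 - <<'E'
from h import *
S,T=Cam("scene"),Cam("top")
g,e=tri(S,(333.4,171.1),T,(164.4,234.2)); r,e2=tri(S,(306,182.4),T,(203.8,238.3))
print("green",g.round(1),e,"red",r.round(1),e2,"dist",np.linalg.norm((g-r)[:2]))
th=0.1013; ex=np.array([np.cos(th),np.sin(th),0]); ey=np.array([-np.sin(th),np.cos(th),0]); O=np.array([637.8,4.2,0])
for C,n in ((T,"top"),(S,"scene")):
    gray=cv2.cvtColor(C.im,cv2.COLOR_BGR2GRAY).astype(np.float32)
    for yc in (-290,-250,-155,-50,55,160,270):
        xs=np.arange(-75,76,1.)
        P=O+xs[:,None]*ex+yc*ey+np.array([0,0,130])
        q=C.proj(P).astype(np.float32)
        v=cv2.remap(gray,q[None,:,0],q[None,:,1],cv2.INTER_LINEAR)[0]
        print(n,yc,"front",v[5:50:3].astype(int).tolist(),"rear",v[105:150:3].astype(int).tolist())
E
```

```text
green [428.  251.7  65.4] 1.52180796875566 red [420.3 171.5  69. ] 2.411174619740141 dist 80.62881733065187
top -290 front [37, 58, 71, 105, 78, 21, 46, 87, 106, 82, 30, 16, 14, 16, 14] rear [4, 3, 22, 75, 122, 92, 62, 83, 103, 81, 31, 2, 1, 4, 7]
top -250 front [93, 67, 68, 84, 60, 45, 44, 44, 41, 45, 45, 44, 43, 45, 45] rear [10, 6, 16, 87, 148, 149, 100, 85, 107, 96, 50, 36, 34, 34, 37]
top -155 front [100, 68, 66, 90, 72, 25, 45, 89, 114, 87, 33, 14, 18, 17, 13] rear [5, 8, 19, 80, 142, 142, 102, 88, 108, 120, 136, 141, 141, 141, 141]
top -50 front [99, 64, 68, 103, 86, 19, 41, 88, 118, 94, 36, 15, 14, 15, 16] rear [5, 6, 13, 77, 141, 149, 105, 85, 115, 118, 137, 150, 151, 149, 153]
top 55 front [102, 66, 70, 107, 88, 18, 39, 90, 124, 101, 41, 15, 15, 15, 14] rear [8, 6, 13, 72, 146, 157, 114, 94, 121, 122, 138, 142, 141, 141, 141]
top 160 front [97, 64, 71, 109, 89, 18, 38, 88, 124, 100, 45, 17, 15, 14, 15] rear [9, 5, 12, 69, 142, 154, 116, 91, 117, 122, 137, 142, 141, 145, 148]
top 270 front [128, 86, 64, 106, 101, 31, 33, 84, 125, 103, 47, 18, 12, 14, 15] rear [7, 7, 11, 64, 
[... 472 characters left out ...]
 [35, 34, 34, 34, 37, 42, 83, 147, 162, 140, 82, 30, 27, 32, 40]
scene -50 front [68, 53, 49, 49, 50, 51, 53, 53, 57, 59, 63, 75, 88, 104, 112] rear [109, 109, 110, 113, 119, 118, 112, 146, 157, 139, 88, 35, 28, 33, 40]
scene 55 front [91, 102, 106, 107, 107, 107, 108, 109, 111, 111, 113, 113, 115, 122, 129] rear [109, 109, 110, 114, 121, 119, 110, 143, 156, 139, 91, 36, 27, 34, 42]
scene 160 front [107, 151, 169, 139, 118, 119, 132, 130, 138, 160, 165, 169, 173, 174, 175] rear [49, 30, 27, 27, 28, 34, 82, 138, 155, 140, 96, 42, 27, 32, 43]
scene 270 front [87, 87, 87, 87, 88, 89, 94, 107, 126, 147, 165, 178, 185, 187, 187] rear [41, 42, 42, 42, 42, 48, 86, 136, 153, 140, 96, 47, 28, 32, 45]
```

Cap centres triangulate to z ≈ 215 for the standing bottles and 208 for the tipped ones. Both match expectation, as do the 100 mm rail gap and the 80 mm between buttons. Now I plan the pre-grasp for the near one (B, y≈-207).

```bash
cat > plan.py <<'E'
from h import *
from scipy.spatial.transform import Rotation as Ro
TH=0.1013; EX=np.array([np.cos(TH),np.sin(TH),0]); EY=np.array([-np.sin(TH),np.cos(TH),0]); OC=np.array([641.8,4.6,0])
def conv(x,y,z): return OC+x*EX+y*EY+np.array([0,0,z])
def tool(tilt,psi=0):   # tool x along conveyor x, tilted (deg), z down-and-away
    down=Ro.from_matrix(np.stack([EX,-EY,[0,0,-1]],1))
    return Ro.from_rotvec(-np.radians(tilt)*EY)*down
def delta(P,R):
    s=manip.get_state(); q=s["eef_rot"]; R0=Ro.from_quat([q[1],q[2],q[3],q[0]])
    d=(np.array(P)-s["ee_pos"])/100; w=(R*R0.inv()).as_rotvec()/np.radians(45)
    print("t",round(s["time_s"],2),"ee",s["ee_pos"].round(1),"F",s["ft_force"].round(1),"grip",round(s["grip_width"],3),s["gripper_force"],"q",s["qpos"].round(2))
    print("delta",d.round(3),w.round(3)); return d,w
def axis_pt(s,tilt=36):  # point on tipped axis, s above underside: conv x,z
    t=np.radians(tilt); b=np.array([-14.7+30*np.cos(t),90+30*np.sin(t)]); return b+s*np.array([-np.sin(t),np.cos(t)])
E
python3 - <<'E'
from plan import *
for s in (61,125,161): print(s,axis_pt(s))
x,z=axis_pt(161); delta(conv(x,-206.1,z),tool(36))
E
```

```text
61 [-26.28439056 156.98359423]
125 [-63.90264671 208.76068187]
161 [-85.06291579 237.88529366]
t 0.3 ee [ 185.6 -544.   214.3] F [ 0.2 -0.5  0.6] grip 1.001 0.0 q [-1.45  0.16  1.6   0.    1.39 -0.21]
delta [3.924 3.349 0.236] [ 0.17  -0.783 -0.28 ]
```

>>> apply_moves(
  deltas=[
    [0.15,0.2,0.5,0,0,0],
    [0.3,0.4,0.9,0,0,0],
  ],
  gripper=80,
)

```text
time_s: 0.55
ee_pos: [215.8, -503.7, 305.9]
eef_rot: [0.0, 0.987, 0.163, 0.0]
ft_force: [0.8, -0.2, 0.6]
grip_width: 0.872
gripper_force: 0.0
```

>>> apply_moves(
  deltas=[
    [0.25,0.25,0,0.04,-0.2,-0.07],
    [0.5,0.5,0,0.085,-0.4,-0.14],
    [0.75,0.75,0,0.13,-0.6,-0.21],
    [1,1,0,0.17,-0.783,-0.28],
    [1,1,0,0.17,-0.783,-0.28],
  ],
)

```text
time_s: 1.18
ee_pos: [314.9, -402.6, 302.6]
eef_rot: [-0.017, 0.95, 0.047, 0.308]
ft_force: [0.0, 0.4, 0.3]
grip_width: 0.871
gripper_force: 0.0
```

>>> apply_moves(
  deltas=[
    [0.4,0.4,0,0,0,0],
    [0.8,0.8,0,0,0,0],
    [1,1,0,0,0,0],
  ],
)

```text
time_s: 1.55
ee_pos: [416.9, -303.8, 306.1]
eef_rot: [-0.014, 0.95, 0.05, 0.308]
ft_force: [-0.5, -0.6, 0.6]
grip_width: 0.874
gripper_force: 0.0
```

>>> apply_moves(
  deltas=[
    [0.4,0.4,0,0,0,0],
    [0.8,0.7,0,0,0,0],
    [1,0.9,0,0,0,0],
    [1,0.9,0,0,0,0],
  ],
)

```text
time_s: 2.05
ee_pos: [517.0, -213.6, 306.0]
eef_rot: [-0.014, 0.95, 0.051, 0.308]
ft_force: [0.4, 0.2, 0.1]
grip_width: 0.868
gripper_force: 0.0
```

```bash
python3 - <<'E'
from plan import *
x,z=axis_pt(161); delta(conv(x,-206.1,z),tool(36))
W=Cam("wrist"); S=Cam("scene")
print(W.c.round(0), W.blobs([100,130,60],[125,255,255],100))
cv2.imwrite("pics/w1.png",np.hstack([cv2.resize(W.im,(400,300)),cv2.resize(S.im,(400,300))]))
E
```

```text
t 2.05 ee [ 517.  -213.6  306. ] F [0.4 0.2 0.1] grip 0.868 0.0 q [-0.92 -0.34  2.    0.57  1.18  0.4 ]
delta [ 0.611  0.046 -0.681] [ 0.006 -0.001 -0.006]
[ 479. -217.  488.] [(array([346.1,  93.3]), 1221, [329, 73, 36, 39]), (array([473.9, 119.1]), 2709, [432, 81, 108, 67]), (array([171.1, 136.4]), 1270, [151, 117, 45, 49]), (array([ 76.3, 142.2]), 1650, [53, 119, 45, 48]), (array([  4.5, 146.1]), 276, [0, 131, 12, 32]), (array([282.3, 198.6]), 1832, [259, 174, 47, 51])]
```

View pics/w1.png

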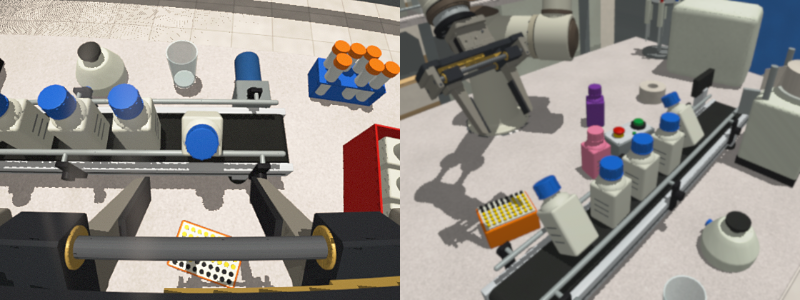

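The wrist view shows cap B at full-resolution pixel (282,199), upright between the fingers. In the scene view nothing has moved and the tip box is clear. I go to the pre-grasp and cross-check from there.

>>> apply_moves(
  deltas=[
    [0.3,0.025,-0.34,0,0,0],
    [0.61,0.046,-0.68,0,0,0],
    [0.61,0.046,-0.68,0,0,0],
  ],
)

```text
time_s: 2.52
ee_pos: [575.7, -209.5, 232.8]
eef_rot: [-0.017, 0.951, 0.048, 0.306]
ft_force: [-0.3, -0.7, 0.9]
grip_width: 0.871
gripper_force: 0.0
```

```bash
python3 - <<'E'
from plan import *
W=Cam("wrist"); S=Cam("scene")
wb=[b for b in W.blobs([100,130,60],[125,255,255],300)]; sb=S.blobs([100,130,60],[125,255,255],100)
print(wb)
exp=conv(-63.9,-206.1,208.8); print("expected",exp.round(1), "px",W.proj(exp))
for w in wb:
  for s in sb:
    P,e=tri(W,w[0],S,s[0])
    if e<8 and 150<P[2]<260: print(w[0],s[0],P.round(1),round(e,1), "conv",((P-OC)@EX).round(1),((P-OC)@EY).round(1))
x,z=axis_pt(61); delta(conv(x,-206.1,z),tool(36))
E
```

```text
[(array([358.6,  88.6]), 1837, [337, 63, 46, 51]), (array([499.5, 116.3]), 3506, [457, 73, 103, 80]), (array([131.7, 154.5]), 3335, [97, 122, 70, 69]), (array([ 18.4, 159.5]), 2265, [0, 125, 45, 66]), (array([280.6, 235.6]), 3808, [247, 200, 68, 73])]
expected [ 599.1 -206.9  208.8] px [[280.39374096 236.2605216 ]]
[131.7 154.5] [295.7 234.8] [647.5 -94.  214.9] 0.4 conv -4.3 -98.7
[280.6 235.6] [205.3 261.9] [ 600.  -206.5  207.9] 1.0 conv -62.9 -205.8
t 2.62 ee [ 576.3 -210.9  237.2] F [-0.  -0.6  0.7] grip 0.871 0.0 q [-0.8  -0.14  1.98  0.59  0.97  0.41]
delta [ 0.602  0.078 -0.802] [ 0.002 -0.     0.002]
```

The wrist camera agrees with the expected point to within 1 mm. Going in.

>>> apply_moves(
  deltas=[
    [0.15,0.018,-0.2,0,0,0],
    [0.3,0.036,-0.4,0,0,0],
    [0.45,0.054,-0.6,0,0,0],
    [0.6,0.072,-0.8,0,0,0],
    [0.6,0.072,-0.8,0,0,0],
    [0.6,0.072,-0.8,0,0,0],
  ],
)

```text
time_s: 3.38
ee_pos: [636.9, -203.8, 158.9]
eef_rot: [-0.014, 0.95, 0.048, 0.31]
ft_force: [1.0, -0.2, -0.7]
grip_width: 0.872
gripper_force: 0.0
```

```bash
python3 - <<'E'
from plan import *
x,z=axis_pt(61); delta(conv(x,-206.1,z),tool(36))
E
```

```text
t 3.38 ee [ 636.9 -203.8  158.9] F [ 1.  -0.2 -0.7] grip 0.872 0.0 q [-0.7   0.09  1.92  0.65  0.77  0.38]
delta [-0.004  0.007 -0.019] [0.004 0.003 0.001]
```

Close the fingers with a moderate grip.

>>> apply_moves(
  deltas=[
    [0,0.005,-0.02,0,0,0],
    [0,0.005,-0.02,0,0,0],
    [0,0.005,-0.02,0,0,0],
    [0,0.005,-0.02,0,0,0],
    [0,0.005,-0.02,0,0,0],
    [0,0.005,-0.02,0,0,0],
  ],
  gripper=50,
  force=25,
)

```text
time_s: 4.12
ee_pos: [637.0, -202.2, 155.3]
eef_rot: [-0.015, 0.95, 0.048, 0.309]
ft_force: [-2.8, -1.4, 5.2]
grip_width: 0.656
gripper_force: 24.9
```

```bash
python3 - <<'E'
from plan import *
x,z=axis_pt(61)
delta(conv(x,-206.1,z),tool(36))
delta(conv(-10,-206.1,151+30),tool(0))
E
```

```text
t 4.12 ee [ 637.  -202.2  155.3] F [-2.8 -1.4  5.2] grip 0.656 24.922087490558624 q [-0.7   0.1   1.92  0.65  0.77  0.38]
delta [-0.005 -0.009  0.016] [0.002 0.001 0.   ]
t 4.12 ee [ 637.  -202.2  155.3] F [-2.8 -1.4  5.2] grip 0.656 24.922087490558624 q [-0.7   0.1   1.92  0.65  0.77  0.38]
delta [0.157 0.008 0.257] [-0.079  0.797 -0.   ]
```

>>> apply_moves(
  deltas=[
    [0,0,0.03,0,0,0],
    [0,0,0.1,0,0,0],
    [0,0,0.2,0,0,0],
    [0,0,0.3,0,0,0],
    [0,0,0.4,0,0,0],
    [0,0,0.45,0,0,0],
    [0,0,0.45,0,0,0],
  ],
)

```text
time_s: 5.0
ee_pos: [636.8, -202.0, 200.3]
eef_rot: [-0.015, 0.95, 0.048, 0.309]
ft_force: [0.6, 0.2, -2.5]
grip_width: 0.655
gripper_force: 24.9
```

>>> apply_moves(
  deltas=[
    [0.03,0,0,-0.01,0.1,0],
    [0.06,0,0,-0.02,0.2,0],
    [0.1,0.01,0,-0.032,0.32,0],
    [0.14,0.01,0,-0.044,0.44,0],
    [0.18,0.015,0,-0.056,0.56,0],
    [0.22,0.02,0,-0.068,0.68,0],
    [0.25,0.02,0,-0.079,0.79,0],
    [0.25,0.02,0,-0.079,0.797,0],
  ],
)

```text
time_s: 6.0
ee_pos: [662.6, -199.3, 198.3]
eef_rot: [-0.001, 0.999, 0.051, -0.001]
ft_force: [-0.6, 0.1, -2.9]
grip_width: 0.653
gripper_force: 24.9
```

>>> apply_moves(
  deltas=[
    [0,0,0,0,0,0],
    [0,0,0,0,0,0],
  ],
)

```text
time_s: 6.25
ee_pos: [661.1, -200.0, 199.6]
eef_rot: [-0.0, 0.999, 0.05, -0.0]
ft_force: [-0.7, -0.1, -2.3]
grip_width: 0.656
gripper_force: 24.9
```

```bash
python3 - <<'E'
from plan import *
delta(conv(0,-206.1,151),tool(0))
S=Cam("scene")
cv2.imwrite("pics/s2.png",cv2.resize(S.im[150:400,100:480],(760,500)))
E
```

```text
t 6.25 ee [ 661.1 -200.   199.6] F [-0.7 -0.1 -2.3] grip 0.656 24.89991009235382 q [-0.47  0.47  1.25  0.    1.43  1.  ]
delta [ 0.016 -0.004 -0.486] [-0.001 -0.001  0.001]
```

View pics/s2.png

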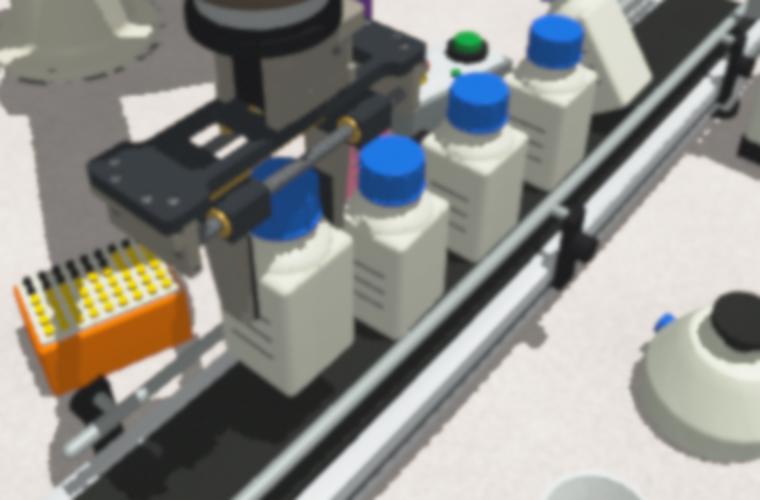

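The bottle hangs upright in the gripper (crop pixel (290,280)), clear of its neighbour and the rails. Lowering it.

>>> apply_moves(
  deltas=[
    [0,0,-0.1,0,0,0],
    [0.01,0,-0.2,0,0,0],
    [0.01,0,-0.3,0,0,0],
    [0.01,0,-0.37,0,0,0],
    [0.01,0,-0.42,0,0,0],
    [0.01,0,-0.44,0,0,0],
    [0.01,0,-0.45,0,0,0],
    [0.01,0,-0.455,0,0,0],
  ],
)

```text
time_s: 7.3
ee_pos: [662.9, -200.0, 154.4]
eef_rot: [-0.0, 0.999, 0.051, -0.0]
ft_force: [-0.1, 0.3, -2.1]
grip_width: 0.651
gripper_force: 24.9
```

>>> apply_moves(
  deltas=[
    [0,0,-0.005,0,0,0],
    [0,0,-0.01,0,0,0],
    [0,0,-0.015,0,0,0],
    [0,0,-0.02,0,0,0],
    [0,0,-0.02,0,0,0],
  ],
)

```text
time_s: 7.92
ee_pos: [662.6, -199.9, 152.1]
eef_rot: [-0.0, 0.999, 0.051, -0.001]
ft_force: [0.1, 0.5, -3.4]
grip_width: 0.655
gripper_force: 24.9
```

```bash
python3 - <<'E'
from plan import *
delta(conv(0,-206.1,151),tool(0)); print(manip.get_state()["wrist_torque"])
E
```

```text
t 7.92 ee [ 662.6 -199.9  152.1] F [ 0.1  0.5 -3.4] grip 0.655 24.899742901325226 q [-0.47  0.5   1.29  0.    1.35  1.  ]
delta [ 0.    -0.006 -0.011] [-0.001 -0.002  0.   ]
[0.02974163 0.11047907 0.02768769]
```

>>> apply_moves(
  deltas=[
    [0,0,-0.005,0,0,0],
    [0,0,-0.01,0,0,0],
    [0,0,-0.015,0,0,0],
    [0,0,-0.02,0,0,0],
    [0,0,-0.02,0,0,0],
  ],
)

```text
time_s: 8.55
ee_pos: [662.8, -199.9, 150.4]
eef_rot: [-0.0, 0.999, 0.051, -0.0]
ft_force: [-0.6, 0.3, -1.8]
grip_width: 0.653
gripper_force: 24.9
```

>>> apply_moves(
  deltas=[
    [0,0,-0.005,0,0,0],
    [0,0,-0.01,0,0,0],
    [0,0,-0.01,0,0,0],
  ],
)

```text
time_s: 8.93
ee_pos: [663.0, -199.9, 150.3]
eef_rot: [-0.0, 0.999, 0.051, -0.0]
ft_force: [-2.2, 1.5, 5.4]
grip_width: 0.651
gripper_force: 24.9
```

Contact (Fz +5). Now a soft release, then open and rise.

>>> apply_moves(
  deltas=[
    [0,0,0,0,0,0],
    [0,0,0,0,0,0],
  ],
  force=4,
)

```text
time_s: 9.18
ee_pos: [663.1, -200.9, 149.5]
eef_rot: [0.001, 0.999, 0.05, 0.0]
ft_force: [0.7, -2.6, 2.4]
grip_width: 0.655
gripper_force: 4.0
```

>>> apply_moves(
  deltas=[
    [0,0,0,0,0,0],
    [0,0,0,0,0,0],
    [0,0,0,0,0,0],
    [0,0,0,0,0,0],
  ],
  gripper=78,
)

```text
time_s: 9.68
ee_pos: [662.6, -199.7, 148.9]
eef_rot: [-0.001, 0.999, 0.051, -0.001]
ft_force: [0.2, 0.3, -1.1]
grip_width: 0.846
gripper_force: 0.0
```

>>> apply_moves(
  deltas=[
    [0,0,0.1,0,0,0],
    [0,0,0.3,0,0,0],
    [0,0,0.6,0,0,0],
    [0,0,1,0,0,0],
    [0,0,1,0,0,0],
  ],
)

```text
time_s: 10.3
ee_pos: [665.1, -201.0, 256.0]
eef_rot: [0.002, 0.999, 0.051, 0.004]
ft_force: [-0.2, -1.3, -0.1]
grip_width: 0.848
gripper_force: 0.0
```

```bash
python3 - <<'E'
from plan import *
W,S,T=Cam("wrist"),Cam("scene"),Cam("top")
BL=([100,130,60],[125,255,255])
wb=W.blobs(*BL,300); sb=S.blobs(*BL,100); print([b[0].tolist() for b in sb])
for w in wb:
  for s in sb:
    P,e=tri(W,w[0],S,s[0])
    if e<8 and 150<P[2]<260: print(w[0],s[0],P.round(1),round(e,1), "conv",((P-OC)@EX).round(1),((P-OC)@EY).round(1))
x,z=axis_pt(161); delta(conv(x,212.8,z),tool(36))
cv2.imwrite("pics/s3.png",np.hstack([cv2.resize(W.im,(400,300)),S.im[170:395,130:430].repeat(1,0)[:,:].copy() if 0 else cv2.resize(S.im[170:395,130:430],(400,300))]))
E
```

```text
[[527.2, 46.2], [378.7, 138.9], [377.4, 170.6], [338.8, 201.1], [295.7, 234.9], [242.4, 283.4]]
[279.6 240.8] [242.4 283.4] [ 664.7 -200.3  213.7] 0.8 conv 2.0 -206.2
[128.5 249.1] [295.7 234.9] [648.6 -95.4 216.3] 0.6 conv -3.4 -100.2
t 10.45 ee [ 662.4 -199.8  248.7] F [ 0.7  0.2 -0.6] grip 0.849 0.0 q [-0.47  0.45  1.18  0.    1.52  1.  ]
delta [-1.267  4.075 -0.109] [ 0.08  -0.798 -0.   ]
```

View pics/s3.png

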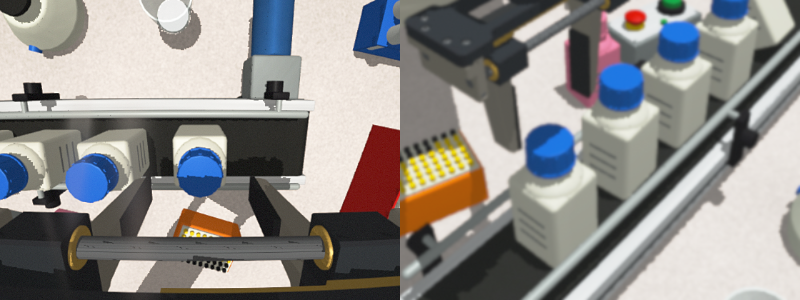

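Bottle B stands square in the row, with its cap at conv (2,-206) and z 214. The neighbours' cap pixels are unchanged. On to bottle A.

>>> apply_moves(
  deltas=[
    [0,0,0.4,0,0,0],
    [0,0,0.7,0,0,0],
  ],
)

```text
time_s: 10.7
ee_pos: [662.1, -199.6, 318.5]
eef_rot: [-0.001, 0.999, 0.051, -0.002]
ft_force: [0.2, -0.6, 0.3]
grip_width: 0.85
gripper_force: 0.0
```

>>> apply_moves(
  deltas=[
    [-0.15,0.25,0,0.02,-0.2,0],
    [-0.3,0.5,0,0.04,-0.4,0],
    [-0.45,0.75,0,0.06,-0.6,0],
    [-0.6,1,0,0.08,-0.8,0],
  ],
)

```text
time_s: 11.2
ee_pos: [601.7, -99.0, 318.0]
eef_rot: [-0.016, 0.949, 0.048, 0.311]
ft_force: [-0.1, 0.5, 0.8]
grip_width: 0.843
gripper_force: 0.0
```

>>> apply_moves(
  deltas=[
    [-0.3,0.5,0,0,0,0],
    [-0.6,1,0,0,0,0],
  ],
)

```text
time_s: 11.45
ee_pos: [540.6, 1.0, 316.6]
eef_rot: [-0.016, 0.95, 0.047, 0.308]
ft_force: [-0.7, 1.1, 0.3]
grip_width: 0.849
gripper_force: 0.0
```

>>> apply_moves(
  deltas=[
    [0,0.5,0,0,0,0],
    [0,1,0,0,0,0],
  ],
)

```text
time_s: 11.7
ee_pos: [541.6, 101.4, 317.8]
eef_rot: [-0.016, 0.95, 0.048, 0.309]
ft_force: [0.6, 0.5, 0.2]
grip_width: 0.851
gripper_force: 0.0
```

>>> apply_moves(
  deltas=[
    [0,0.4,0,0,0,0],
    [0,0.8,0,0,0,0],
    [0,1,0,0,0,0],
    [0,1,0,0,0,0],
  ],
)

```text
time_s: 12.2
ee_pos: [541.6, 201.4, 317.1]
eef_rot: [-0.016, 0.95, 0.05, 0.308]
ft_force: [0.7, 0.2, -0.5]
grip_width: 0.85
gripper_force: 0.0
```

```bash
python3 - <<'E'
from plan import *
x,z=axis_pt(161); delta(conv(x,212.8,z),tool(36))
W,S=Cam("wrist"),Cam("scene")
BL=([100,130,60],[125,255,255])
wb=W.blobs(*BL,300); sb=S.blobs(*BL,100)
for w in wb:
  for s in sb+[(np.array([378.7,138.9]),)]:
    P,e=tri(W,w[0],S,s[0])
    if e<8 and 150<P[2]<260: print(w[0],s[0],P.round(1),round(e,1), "conv",((P-OC)@EX).round(1),((P-OC)@EY).round(1))
E
```

```text
t 12.2 ee [541.6 201.4 317.1] F [ 0.7  0.2 -0.5] grip 0.85 0.0 q [ 0.17 -0.36  2.   -0.05  0.88  1.65]
delta [-0.06   0.064 -0.792] [ 0.001 -0.001 -0.004]
[383.7 208.7] [378.7 138.8] [609.2 126.7 259.5] 6.2 conv -20.1 124.7
[383.7 208.7] [377.4 170.6] [626.5 111.9 215. ] 1.8 conv -4.4 108.3
[383.7 208.7] [378.7 138.9] [609.3 126.6 259.3] 6.2 conv -20.0 124.7
[491.8 209.3] [338.7 200.9] [636.9   4.9 214.7] 1.0 conv -4.9 0.8
[273.2 269.5] [378.7 138.8] [558.8 210.1 209.9] 1.4 conv -61.7 212.9
[273.2 269.5] [378.7 138.9] [558.9 210.1 209.7] 1.4 conv -61.7 212.9
```

>>> apply_moves(
  deltas=[
    [-0.03,0.03,-0.4,0,0,0],
    [-0.06,0.064,-0.7,0,0,0],
    [-0.06,0.064,-0.79,0,0,0],
    [-0.06,0.064,-0.79,0,0,0],
  ],
)

```text
time_s: 12.8
ee_pos: [536.9, 205.7, 240.1]
eef_rot: [-0.015, 0.95, 0.048, 0.31]
ft_force: [0.6, -0.2, 1.0]
grip_width: 0.848
gripper_force: 0.0
```

```bash
python3 - <<'E'
from plan import *
x,z=axis_pt(61); delta(conv(x,212.8,z),tool(36))
W=Cam("wrist"); print(W.blobs([100,130,60],[125,255,255],1500), W.proj(conv(-63.9,212.8,208.8)))
E
```

```text
t 12.8 ee [536.9 205.7 240.1] F [ 0.6 -0.2  1. ] grip 0.848 0.0 q [ 0.18 -0.31  2.11 -0.08  0.71  1.7 ]
delta [ 0.573  0.08  -0.831] [0.    0.002 0.001]
[(array([420. , 164.5]), 3498, [385, 131, 71, 68]), (array([541.6, 168.2]), 2087, [517, 135, 43, 65]), (array([278.1, 242.4]), 3611, [246, 207, 65, 71])] [[277.48735382 244.50937113]]
```

>>> apply_moves(
  deltas=[
    [0.145,0.02,-0.21,0,0,0],
    [0.29,0.04,-0.42,0,0,0],
    [0.43,0.06,-0.62,0,0,0],
    [0.575,0.078,-0.82,0,0,0],
    [0.575,0.078,-0.82,0,0,0],
    [0.575,0.078,-0.82,0,0,0],
  ],
)

```text
time_s: 13.6
ee_pos: [594.9, 214.4, 160.0]
eef_rot: [-0.016, 0.949, 0.048, 0.311]
ft_force: [-0.1, -0.4, -0.7]
grip_width: 0.852
gripper_force: 0.0
```

>>> apply_moves(
  deltas=[
    [0,0,0,0,0,0],
    [0,0,0,0,0,0],
    [0,0,0,0,0,0],
    [0,0,0,0,0,0],
    [0,0,0,0,0,0],
    [0,0,0,0,0,0],
  ],
  gripper=50,
  force=25,
)

```text
time_s: 14.35
ee_pos: [594.7, 214.6, 159.2]
eef_rot: [-0.016, 0.949, 0.048, 0.31]
ft_force: [-2.1, -0.1, 6.3]
grip_width: 0.654
gripper_force: 25.0
```

```bash
python3 - <<'E'
from plan import *
x,z=axis_pt(61); delta(conv(x,212.8,z),tool(36)); delta(conv(0,212.8,151),tool(0))
E
```

```text
t 14.35 ee [594.7 214.6 159.2] F [-2.1 -0.1  6.3] grip 0.654 24.95371162891388 q [ 0.18 -0.04  2.05 -0.1   0.5   1.72]
delta [-0.006 -0.009 -0.022] [-0.     0.005 -0.   ]
t 14.35 ee [594.7 214.6 159.2] F [-2.1 -0.1  6.3] grip 0.654 24.95371162891388 q [ 0.18 -0.04  2.05 -0.1   0.5   1.72]
delta [ 0.256  0.017 -0.082] [-0.081  0.801 -0.   ]
```

Gripped at 60 mm. Lift, then rotate upright.

>>> apply_moves(
  deltas=[
    [0,0,0.03,0,0,0],
    [0,0,0.1,0,0,0],
    [0,0,0.2,0,0,0],
    [0,0,0.3,0,0,0],
    [0,0,0.4,0,0,0],
    [0,0,0.4,0,0,0],
  ],
)

```text
time_s: 15.1
ee_pos: [594.9, 214.5, 199.9]
eef_rot: [-0.016, 0.949, 0.048, 0.311]
ft_force: [0.4, -0.3, -2.0]
grip_width: 0.654
gripper_force: 25.0
```

>>> apply_moves(
  deltas=[
    [0.03,0,0,-0.01,0.1,0],
    [0.06,0,0,-0.02,0.2,0],
    [0.1,0.01,0,-0.032,0.32,0],
    [0.14,0.01,0,-0.044,0.44,0],
    [0.18,0.015,0,-0.056,0.56,0],
    [0.22,0.017,0,-0.068,0.68,0],
    [0.256,0.017,0,-0.08,0.79,0],
    [0.256,0.017,0,-0.081,0.8,0],
  ],
)

```text
time_s: 16.1
ee_pos: [620.9, 215.8, 197.2]
eef_rot: [0.0, 0.999, 0.05, -0.0]
ft_force: [-0.1, -0.9, -2.1]
grip_width: 0.652
gripper_force: 25.0
```

>>> apply_moves(
  deltas=[
    [0,0,0,0,0,0],
    [0,0,0,0,0,0],
    [0,0,0,0,0,0],
  ],
)

```text
time_s: 16.48
ee_pos: [619.3, 216.1, 198.4]
eef_rot: [-0.0, 0.999, 0.051, -0.0]
ft_force: [-0.4, -0.5, -1.4]
grip_width: 0.649
gripper_force: 25.0
```

```bash
python3 - <<'E'
from plan import *
delta(conv(0,212.8,151),tool(0))
E
```

```text
t 16.48 ee [619.3 216.1 198.4] F [-0.4 -0.5 -1.4] grip 0.649 24.9558287858963 q [0.15 0.38 1.37 0.   1.4  1.62]
delta [ 0.01   0.002 -0.474] [ 0.    -0.001 -0.   ]
```

>>> apply_moves(
  deltas=[
    [0,0,-0.1,0,0,0],
    [0.01,0,-0.2,0,0,0],
    [0.01,0,-0.28,0,0,0],
    [0.01,0,-0.34,0,0,0],
    [0.01,0,-0.37,0,0,0],
    [0.01,0,-0.39,0,0,0],
    [0.01,0,-0.4,0,0,0],
    [0.01,0,-0.4,0,0,0],
  ],
)

```text
time_s: 17.48
ee_pos: [620.8, 216.1, 158.3]
eef_rot: [-0.0, 0.999, 0.051, -0.0]
ft_force: [0.3, -0.6, -2.4]
grip_width: 0.653
gripper_force: 25.0
```

>>> apply_moves(
  deltas=[
    [0,0,-0.005,0,0,0],
    [0,0,-0.01,0,0,0],
    [0,0,-0.015,0,0,0],
    [0,0,-0.02,0,0,0],
    [0,0,-0.02,0,0,0],
  ],
)

```text
time_s: 18.1
ee_pos: [620.7, 216.0, 156.0]
eef_rot: [0.0, 0.999, 0.051, -0.001]
ft_force: [0.2, 0.7, -2.4]
grip_width: 0.653
gripper_force: 25.0
```

>>> apply_moves(
  deltas=[
    [0,0,-0.005,0,0,0],
    [0,0,-0.01,0,0,0],
    [0,0,-0.015,0,0,0],
    [0,0,-0.015,0,0,0],
  ],
)

```text
time_s: 18.6
ee_pos: [620.7, 216.0, 154.5]
eef_rot: [0.0, 0.999, 0.051, -0.001]
ft_force: [0.0, 1.4, -2.7]
grip_width: 0.653
gripper_force: 25.0
```

>>> apply_moves(
  deltas=[
    [0,0,-0.005,0,0,0],
    [0,0,-0.005,0,0,0],
  ],
)

```text
time_s: 18.85
ee_pos: [620.7, 216.0, 154.0]
eef_rot: [0.0, 0.999, 0.051, -0.001]
ft_force: [-0.6, -0.1, -2.9]
grip_width: 0.651
gripper_force: 25.0
```

>>> apply_moves(
  deltas=[
    [0,0,-0.005,0,0,0],
    [0,0,-0.01,0,0,0],
    [0,0,-0.01,0,0,0],
  ],
)

```text
time_s: 19.23
ee_pos: [620.9, 216.0, 153.7]
eef_rot: [0.0, 0.999, 0.051, -0.0]
ft_force: [-2.0, 0.3, 1.5]
grip_width: 0.658
gripper_force: 25.0
```

>>> apply_moves(
  deltas=[
    [0,0,-0.005,0,0,0],
    [0,0,-0.005,0,0,0],
  ],
)

```text
time_s: 19.48
ee_pos: [620.9, 216.0, 153.7]
eef_rot: [0.0, 0.999, 0.051, -0.0]
ft_force: [-2.5, -1.2, 5.0]
grip_width: 0.651
gripper_force: 25.0
```

Contact. Soft release, open and rise.

>>> apply_moves(
  deltas=[
    [0,0,0,0,0,0],
    [0,0,0,0,0,0],
  ],
  force=4,
)

```text
time_s: 19.73
ee_pos: [621.1, 215.9, 153.6]
eef_rot: [0.0, 0.999, 0.051, 0.0]
ft_force: [-2.8, -0.9, 4.5]
grip_width: 0.654
gripper_force: 4.0
```

>>> apply_moves(
  deltas=[
    [0,0,0,0,0,0],
    [0,0,0,0,0,0],
    [0,0,0,0,0,0],
    [0,0,0,0,0,0],
  ],
  gripper=78,
)

```text
time_s: 20.23
ee_pos: [620.7, 216.0, 152.4]
eef_rot: [0.0, 0.999, 0.051, -0.001]
ft_force: [-0.2, 0.2, 0.1]
grip_width: 0.851
gripper_force: 0.0
```

>>> apply_moves(
  deltas=[
    [0,0,0.1,0,0,0],
    [0,0,0.3,0,0,0],
    [0,0,0.6,0,0,0],
    [0,0,1,0,0,0],
    [0,0,1,0,0,0],
  ],
)

```text
time_s: 20.85
ee_pos: [623.4, 216.5, 259.2]
eef_rot: [-0.001, 0.999, 0.051, 0.005]
ft_force: [0.1, 0.2, -0.2]
grip_width: 0.85
gripper_force: 0.0
```

>>> apply_moves(
  deltas=[
    [-0.2,0.02,0.3,0,0,0],
    [-0.6,0.1,0.3,0,0,0],
    [-1,0.2,0.3,0,0,0],
  ],
  gripper=0,
)

```text
time_s: 21.22
ee_pos: [519.7, 236.0, 282.8]
eef_rot: [-0.0, 0.999, 0.05, -0.0]
ft_force: [0.4, 0.5, -0.1]
grip_width: 0.544
gripper_force: 0.0
```

>>> apply_moves(
  deltas=[
    [-0.4,0,0,0,0,0],
    [-0.8,0.1,0,0,0,0],
    [-0.9,0.15,0,0,0,0],
    [-0.9,0.15,0,0,0,0],
  ],
)

```text
time_s: 21.72
ee_pos: [430.9, 251.2, 282.8]
eef_rot: [0.0, 0.999, 0.051, -0.0]
ft_force: [0.4, 0.3, 0.6]
grip_width: 0.109
gripper_force: 0.0
```

```bash
python3 - <<'E'
from plan import *
delta([428,251.7,110],tool(0))
W,S,T=Cam("wrist"),Cam("scene"),Cam("top")
BL=([100,130,60],[125,255,255]);GR=([50,110,30],[85,255,255])
sb=S.blobs(*BL,100); tb=T.blobs(*BL,100)
for C in (W,S): print("green",C.blobs(*GR,30))
for n,C,bb in (("w",W,W.blobs(*BL,300)),("t",T,tb)):
  for w in bb:
    for s in sb:
      P,e=tri(C,w[0],S,s[0])
      if e<6 and 195<P[2]<230: print(n,w[0],s[0],P.round(1),round(e,1), "conv",((P-OC)@EX).round(1),((P-OC)@EY).round(1))
cv2.imwrite("pics/s4.png",np.hstack([cv2.resize(W.im,(400,300)),cv2.resize(S.im[95:350,150:490],(400,300))]))
E
```

```text
t 21.73 ee [430.9 251.2 282.8] F [0.4 0.3 0.6] grip 0.109 0.0 q [ 0.29 -0.08  1.71 -0.    1.51  1.75]
delta [-0.029  0.005 -1.728] [ 0.    -0.    -0.001]
green [(array([315.7, 178. ]), 60, [312, 174, 9, 9]), (array([280.3, 192.5]), 569, [267, 179, 28, 27])]
green [(array([333.4, 171. ]), 124, [326, 166, 15, 11])]
t [404.2  98.7] [242.3 283. ] [ 665.4 -201.6  215.5] 1.7 conv 2.6 -207.6
t [346.2 106.9] [295.7 234.9] [647.8 -95.3 215.7] 1.7 conv -4.2 -100.0
t [290.5 111.7] [338.8 201. ] [637.5   4.3 215. ] 1.1 conv -4.3 0.1
t [229.9 116.7] [377.3 170.8] [627.1 111.7 214.9] 0.7 conv -3.8 108.1
t [170.5 120.1] [410.3 146.6] [620.4 217.1 215.7] 1.0 conv 0.2 213.6
```

View pics/s4.png

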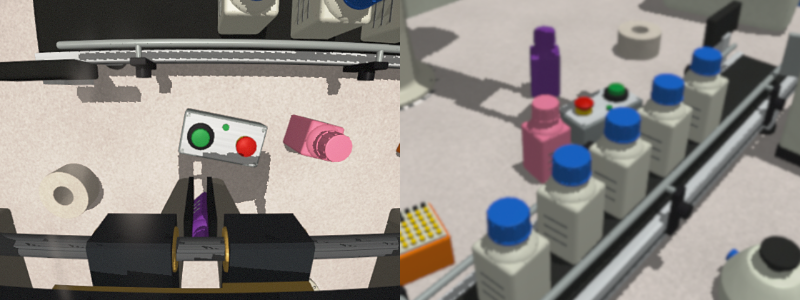

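All five bottles stand upright (cap heights 215 to 216 mm), and the three original ones haven't moved. The green button is at about (280,192) in the wrist view. I refine it and then press with closed fingers.

```bash
python3 - <<'E'
from plan import *
W,S=Cam("wrist"),Cam("scene")
GR=([50,110,30],[85,255,255])
w=max(W.blobs(*GR,100),key=lambda b:b[1]); s=S.blobs(*GR,60)[0]
P,e=tri(W,w[0],S,s[0]); print(w,P.round(1),e, W.plane(w[0],66).round(1))
delta([P[0],P[1],80],tool(0))
E
```

```text
(array([279.8, 193. ]), 570, [267, 180, 27, 27]) [428.9 251.4  66.2] 0.5463368640826239 [428.6 251.2  66. ]
t 21.98 ee [431.6 250.7 282.4] F [-0.6  0.4 -0.4] grip 0.004 0.0 q [ 0.28 -0.08  1.71  0.    1.51  1.75]
delta [-0.027  0.007 -2.024] [ 0.    -0.002  0.001]
```

>>> apply_moves(
  deltas=[
    [-0.02,0,-0.4,0,0,0],
    [-0.025,0.005,-0.8,0,0,0],
    [-0.025,0.005,-1,0,0,0],
  ],
)

```text
time_s: 22.35
ee_pos: [427.5, 250.8, 179.9]
eef_rot: [0.0, 0.999, 0.05, -0.002]
ft_force: [0.8, 0.2, 0.4]
grip_width: 0.001
gripper_force: 0.0
```

>>> apply_moves(
  deltas=[
    [0,0,-0.3,0,0,0],
    [0,0,-0.6,0,0,0],
    [0,0,-0.8,0,0,0],
    [0,0,-0.95,0,0,0],
    [0,0,-1,0,0,0],
    [0,0,-1,0,0,0],
  ],
)

```text
time_s: 23.1
ee_pos: [428.6, 251.5, 82.8]
eef_rot: [-0.0, 0.999, 0.051, -0.0]
ft_force: [-0.2, -0.3, -0.7]
grip_width: 0.003
gripper_force: 0.0
```

>>> apply_moves(
  deltas=[
    [0,0,-0.03,0,0,0],
    [0,0,-0.06,0,0,0],
    [0,0,-0.09,0,0,0],
    [0,0,-0.12,0,0,0],
    [0,0,-0.12,0,0,0],
  ],
)

```text
time_s: 23.72
ee_pos: [428.4, 251.5, 70.7]
eef_rot: [0.0, 0.999, 0.051, -0.0]
ft_force: [-0.8, -1.4, 3.2]
grip_width: 0.006
gripper_force: 1.3
```

>>> apply_moves(
  deltas=[
    [0,0,-0.02,0,0,0],
    [0,0,-0.04,0,0,0],
    [0,0,-0.05,0,0,0],
    [0,0,-0.05,0,0,0],
  ],
)

```text
time_s: 24.22
ee_pos: [428.5, 251.6, 66.8]
eef_rot: [0.0, 0.999, 0.051, -0.001]
ft_force: [-5.1, -2.1, 11.1]
grip_width: 0.002
gripper_force: 6.0
```

>>> apply_moves(
  deltas=[
    [0,0,-0.01,0,0,0],
    [0,0,-0.02,0,0,0],
    [0,0,-0.02,0,0,0],
  ],
)

```text
time_s: 24.6
ee_pos: [428.6, 251.6, 66.5]
eef_rot: [0.0, 0.999, 0.051, -0.001]
ft_force: [-10.2, -2.8, 26.1]
grip_width: 0.006
gripper_force: 12.9
```

The button has bottomed out: the tip stalled at 66.5 mm with 26 N. Release and rise.

>>> apply_moves(
  deltas=[
    [0,0,0.05,0,0,0],
    [0,0,0.15,0,0,0],
    [0,0,0.4,0,0,0],
    [0,0,0.8,0,0,0],
    [0,0,1,0,0,0],
    [0,0,1,0,0,0],
  ],
)

```text
time_s: 25.35
ee_pos: [429.3, 251.8, 165.1]
eef_rot: [-0.0, 0.999, 0.051, 0.001]
ft_force: [-0.2, 0.2, -0.3]
grip_width: 0.004
gripper_force: 0.0
```

>>> apply_moves(
  deltas=[
    [0,0,0.5,0,0,0],
    [0,0,1,0,0,0],
    [0,0,1,0,0,0],
  ],
)

```text
time_s: 25.72
ee_pos: [430.1, 252.1, 266.6]
eef_rot: [-0.001, 0.999, 0.051, 0.003]
ft_force: [-0.8, 0.4, -0.7]
grip_width: 0.006
gripper_force: 0.0
```

```bash
python3 - <<'E'
from plan import *
W,S,T=Cam("wrist"),Cam("scene"),Cam("top")
GR=([50,110,30],[85,255,255]);BL=([100,130,60],[125,255,255])
w=max(W.blobs(*GR,100),key=lambda b:b[1]); s=S.blobs(*GR,60)[0]
print("green",tri(W,w[0],S,s[0]))
sb=S.blobs(*BL,100); tb=T.blobs(*BL,100)
print([b[0].tolist() for b in sb],[b[0].tolist() for b in tb], "box",S.blobs([6,170,60],[18,255,255],200))
print(manip.get_state()["ft_force"])
E
```

```text
green (array([428.94320223, 251.28741593,  66.27316663]), np.float64(0.5312596046085837))
[[527.1, 46.2], [410.3, 146.6], [377.3, 170.8], [338.8, 201.0], [295.7, 234.9], [242.3, 283.0]] [[495.1, 35.4], [421.6, 42.0], [522.2, 45.8], [404.3, 98.7], [346.3, 106.9], [290.5, 111.6], [230.0, 116.7], [170.5, 120.1]] box [(array([155.5, 321.1]), 1880, [108, 295, 87, 52])]
[ 0.51130199 -0.58473532 -0.33156959]
```

Everything is in place: the box and bottles haven't moved, and the button has returned. Handing in.

```bash
python3 -c "
from station import manip
print(manip.finish_job())"
```

```text
the job is handed in; nothing more can be done
None
```

Both tipped bottles stand upright in the row and are let go, the start button was pressed to its stop and released, the other bottles and the tip box did not move, and the job was handed in at about 26 s (no verdict shown).

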